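# Nest the cable-duct channel into the cradle

### The arm

A 6-joint arm with a two-finger parallel gripper is mounted at the origin on a cart in front of the work surface, level with it; the furniture and walls round the work are solid. World frame = base frame: x ahead of the robot, y to its left, z up, the work surface at z = 0. Lengths are in m, angles in rad, forces in N, time in s.
With the tool pointing down it reaches from about 0.375 to 0.975 m from the base axis. Payload 3.8 kg.
Tool frame: the origin (TCP) lies midway between the tips of the shut fingers; the grasp point (between the pads) lies 19 mm behind it; z points along the fingers, y is the line along which they close (so a half turn about z gives the same grasp; the last joint's range is limited). The gripper opens to 85 mm and grips with 20 to 120 N. Pads are 22 mm wide; open, the fingers measure 114 mm over their backs; the gripper's body (76 mm by 85 mm) begins 54 mm behind the grasp point. The pads swing forward as they close: fully open they stand 13 mm farther back than shut.
Start: joints at [1.279, 0.264, 1.604, -0, 1.274, -0.037], TCP at [0.17, 0.653, 0.231] pointing down, gripper open.
Joint ranges: [-2.63, 2.63], [-0.94, 2.18], [0.31, 2.57], [-1.31, 4.45], [0, 2.66], [-2.55, 2.55]. Speed limits (rad/s): [2.57, 2.57, 3.14, 3.14, 3.14, 3.14].

### API

Orientations are given as a rotation vector (axis times angle).
In Python, from workcell import read_state, vision, ticket gives the robot as it stands. The module is installed in compiled form; this text tells all that it offers.
- The arm moves only by the tool jog_arm, never from a script. Its arguments are lists of equal length, an entry for each row: "turn": the turn, a rotation vector about the tool's x, y, z in rad, a list of three; "delta_pos": the shift along the tool's x, y, z in m, a list of three; "gripper": the finger opening in m, from 0 to 0.0854. In form: {"turn": [[rx, ry, rz], ...], "delta_pos": [[dx, dy, dz], ...], "gripper": [gripper, ...]}. A call has 1 to 20 rows; each row shifts and turns the commanded pose from where the row before left it, along the tool's axes as they then stand; what a row does not reach is not made up. A row lasts 1/12 s, in which the tool goes at most 41.7 mm and 7.16 degrees, less where a joint would pass 70% of its speed; a pose out of reach is approached as far as the arm can. A call with a gripper value outside its range is refused whole. The fingers move at their own pace and stop on an object; "grip_force" is the grip in N (left out, the last holds). Time passes only in rows, so rows that do not move let the fingers close. It gives the time, the measured TCP pose, the force, the opening and the grip force at its end, in the units of the state.
- read_state(): the state, without advancing time (a new reading comes with each control period).
- vision.read_camera(name): name is "scene" or "top" or "wrist"; returns the picture (384x512x3 uint8, red, green, blue); there is no depth.
- vision.calibration(name): a dict with "vfov" (degrees; the focal length in pixels is half the picture's height over the tangent of half this angle, whatever the lens; pixels are square), "cx", "cy" (the principal point, pixels), "R" (3x3) and "t" (3): a world point X has camera coordinates R X + t; the wrist camera has in their place "mount" (4x4, takes a point from camera to tool coordinates, whose origin is the TCP and whose axes are the flange's). Camera axes: x right, y down, z forward; pixel columns grow to the right and rows downward; lengths in m; the calibration is good to about 2 mm. The wrist camera is an equidistant fisheye: a pixel r from the principal point sees the ray r / f radians off the axis. A picture is of the moment at which its call begins: read the wrist's pose just before it. calibration takes no time and is no camera call.
- ticket.finish_job(): hands the job in; it is judged then, once.
The state is a dict: "time": time; "q": joint angles; "joint_vel": joint speeds; "joint_torque": joint torques, N m; "tool_pos": TCP position; "tcp_rot": TCP orientation; "wrist_force": force on the tool from outside, world axes, zero at the start; "torque": the same for the moment, N m; "width": opening from 0.0 (shut) to 1.0 (fully open); "grip_force": force on a finger pad.
Only numpy, scipy, OpenCV 4.12 (cv2) and the standard library are available. Lean on these libraries where they do the work, as an engineer would, in place of code of your own. Each camera call takes 0.05 s, during which the arm holds its last target. There are 200 camera calls.

### The job

Two steel U-channels lie side by side in the grey cradle with their open sides up. Take the loose channel of the same length and width, which lies open side down, and nest it over them as it lies: one of its legs down in the trough of each channel, fully seated, in line with them and its ends about level with theirs. Set it down without dropping it, let go, and leave the shorter and the narrower loose channel where they are.

Things in the scene. Friction and masses are not known exactly. Their poses are not given: they have to be found in the camera images.
- channel_mid (a point): Centre, 22 up, of the loose full-size bare steel U-channel: 160 long (its x) x 60 wide (its y) x 44 high (its z, up), sheet 3, about 0.26 kg. It lies open side down: flat web with three dark slots on top, the two legs along its long sides stand on the worktop. Rigid; can be gripped across its 60 mm width at mid-length. Both ends alike.
- cradle: Fixed grey cradle 190 (x) x 152 (y); origin under its centre, on the worktop, z up. Two channels like the full-size one are clipped in it, open side up, long along x, centred at x=0, y=+-38. Troughs: y 11 to 65 either side, floor at z 9, leg tops at z 50; rib between, top z 26. A nested channel straddles both inner legs, leg edges on the floors, its centre at (0, 0, 31). Both ends alike.
- short_mid (a point): Centre, half-way up, of a loose channel that is too short: 100 (its x) x 60 (its y) x 44 high, two dark slots, open side down. Not to be used.
- narrow_mid (a point): Centre, half-way up, of a loose channel that is too narrow: 160 (its x) x 36 (its y) x 44 high, open side down. Not to be used.

How it is judged:
By the outcome, as a careful person would: the job done as asked, in the order asked, and still so for the second after the job is handed in, with the robot touching nothing.
It also fails if it takes over 37 s, if anything falls off the work surface, if the arm or the gripper's body presses on something with over 40 N, if the wrist force passes 120 N, or if a joint passes its speed limit or range.

## Working session

There is one attempt and no reset: what is moved stays moved. The work goes in short steps, Python scripts to look and compute and a tool call to move; the robot and the scene stay as the last step left them, time stands still between calls to the robot, and variables do not carry over. Pictures are saved under pics/ and viewed, at most 10 in all, crops included, and the job is handed in when it is done.

Besides the shell and the picture viewer there is one more tool, called after ">>>" as name(argument=value, ...), one argument or row to a line, values as JSON. jog_arm: Moves the arm, as the interface text tells. Its arguments: {"type":"object","properties":{"turn":{"type":"array","items":{"type":"array","items":{"type":"number"}}},"delta_pos":{"type":"array","items":{"type":"array","items":{"type":"number"}}},"gripper":{"type":"array","items":{"type":"number"}},"grip_force":{"type":"number"}},"required":["turn","delta_pos","gripper"]}

```bash
mkdir -p pics
python3 - <<'E'
from workcell import read_state, vision
import cv2,numpy as np
s=read_state();print(s['tool_pos'],s['tcp_rot'],s['wrist_force'],s['time'])
a=[]
for n in("top","scene"):
    im=vision.read_camera(n);cv2.imwrite(f"pics/{n}0.png",im[:,:,::-1])
    c=vision.calibration(n);print(n,c)
print(vision.calibration("wrist"))
E
```

```text
[0.16992104 0.65250117 0.22995741] [-0.39910763 -3.11578189  0.00346564] [ 0.36822463 -0.31696215  0.09643072] 0.0
top {'vfov': 50.23843610375528, 'cx': 263.31195475423704, 'cy': 193.03574578950352, 'R': array([[-0.00713741, -0.99996894,  0.00334385],
       [-0.99914018,  0.00699485, -0.04086535],
       [ 0.04084069, -0.00363265, -0.99915907]]), 't': array([-0.0708139 ,  0.5331944 ,  1.02684289])}
scene {'vfov': 45.411889484647304, 'cx': 263.59999791559767, 'cy': 187.9430291397184, 'R': array([[-0.79917644, -0.60090962, -0.01498809],
       [-0.27297925,  0.38503656, -0.88160602],
       [ 0.53553651, -0.70046732, -0.47174801]]), 't': array([0.36636809, 0.20680546, 0.76005837])}
{'vfov': 65.70646984690485, 'cx': 253.47198003282796, 'cy': 191.42143548286535, 'mount': array([[ 1.00440809e-03, -9.59212602e-01, -2.82683878e-01,
         7.13773992e-02],
       [ 9.99999438e-01,  8.67338285e-04,  6.10030234e-04,
        -1.32825125e-03],
       [-3.39966138e-04, -2.82684332e-01,  9.59212934e-01,
        -1.41680149e-01],
       [ 0.00000000e+00,  0.00000000e+00,  0.00000000e+00,
         1.00000000e+00]])}
```

View pics/top0.png

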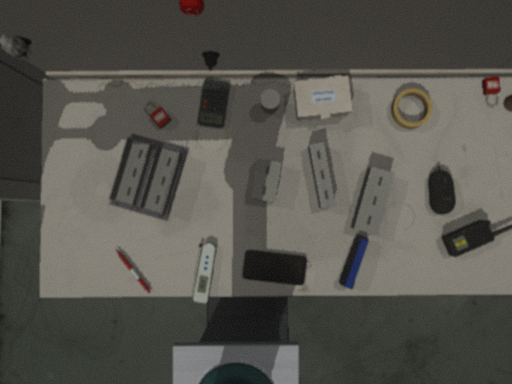

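View pics/scene0.png

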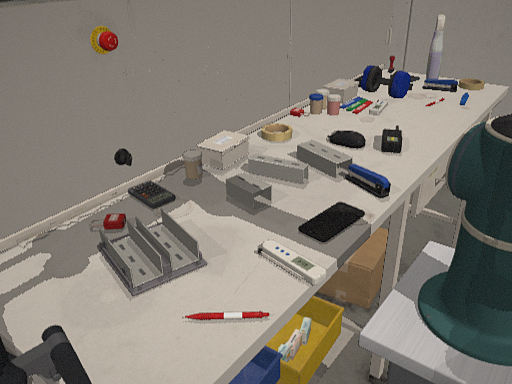

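The top view shows the cradle at about (149,176), and the full-size channel at about (372,200) with a stapler near its lower end. The narrow channel is at about (321,175) and the short one at about (272,182). Next I'll measure contours in enlarged crops.

Run:
```python
import cv2,numpy as np
im=cv2.imread("pics/top0.png")
a=cv2.resize(im[120:232,95:205],None,fx=5,fy=5,interpolation=cv2.INTER_CUBIC)[:560,:400*5]
b=cv2.resize(im[140:252,340:400],None,fx=4,fy=5,interpolation=cv2.INTER_CUBIC)
a=a[:, :550]
o=np.hstack([a,b]);o=cv2.convertScaleAbs(o,alpha=1.6);cv2.imwrite("pics/crop1.png",o);print(o.shape)
```

```text
(560, 790, 3)
```

View pics/crop1.png

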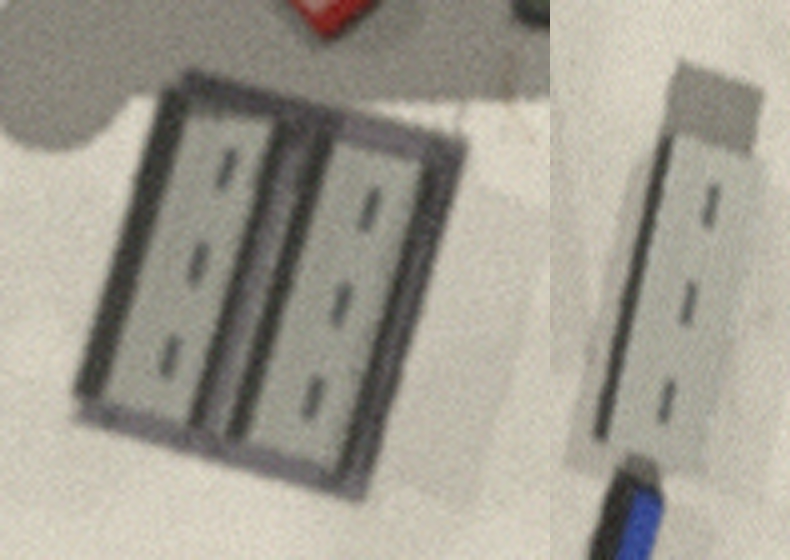

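The crop shows all three slots in each cradle channel and in the loose channel, so I'll cast rays through them onto planes at z=9 and z=44 mm.

```bash
cat > h.py <<'E'
import numpy as np
from workcell import read_state, vision
from scipy.spatial.transform import Rotation as Ro
def ray(name,uv,z):
    c=vision.calibration(name);f=192/np.tan(np.radians(c['vfov']/2))
    d=c['R'].T@np.array([(uv[0]-c['cx'])/f,(uv[1]-c['cy'])/f,1]);C=-c['R'].T@c['t']
    return C+d*(z-C[2])/d[2]
def wray(uv,z,s):
    c=vision.calibration("wrist");f=192/np.tan(np.radians(c['vfov']/2))
    p=np.array([uv[0]-c['cx'],uv[1]-c['cy']]);r=np.hypot(*p);th=r/f
    d=np.array([*(np.sin(th)*p/r),np.cos(th)]);M=c['mount'];W=Ro.from_rotvec(s['tcp_rot']).as_matrix()
    C=W@M[:3,3]+s['tool_pos'];d=W@M[:3,:3]@d
    return C+d*(z-C[2])/d[2]
E
python3 - <<'E'
from h import *
def P(l,z,ox,oy,sx): return np.array([ray("top",(ox+(u+.5)/sx-.5,oy+(v+.5)/5-.5),z) for u,v in l])
A=P([(227,170),(197,263),(169,357)],.009,95,120,5);B=P([(371,210),(341,305),(314,397)],.009,95,120,5)
L=P([(711-550,205),(689-550,303),(668-550,402)],.044,340,140,4)
for n,X in(("A",A),("B",B),("L",L)):
    d=X[0]-X[2];print(n,X.mean(0).round(4),np.hypot(*d[:2]).round(4),"yaw",np.degrees(np.arctan2(d[1],d[0])).round(2))
print("cradle",((A+B).mean(0)/2).round(4))
d=A.mean(0)-B.mean(0);print(np.hypot(*d[:2]),np.degrees(np.arctan2(d[1],d[0]))-90)
s=read_state();print(Ro.from_rotvec(s['tcp_rot']).as_matrix().round(3),s['q'])
E
```

```text
A [0.588  0.2534 0.009 ] 0.0994 yaw -16.9
B [0.5667 0.18   0.009 ] 0.0992 yaw -16.79
L [ 0.5117 -0.3471  0.044 ] 0.1005 yaw -16.27
cradle [0.5773 0.2167 0.009 ]
0.07638077864329287 -16.133150020183322
[[-0.968  0.252 -0.001]
 [ 0.252  0.968 -0.002]
 [ 0.    -0.002 -1.   ]] [ 1.27912103e+00  2.64679872e-01  1.60527235e+00 -3.06559928e-05
  1.27370706e+00 -3.69141929e-02]
```

>>> jog_arm(
  turn=[
    [0,0,0.031],
    [0,0,0],
    [0,0,0],
    [0,0,0],
    [0,0,0],
    [0,0,0],
    [0,0,0],
    [0,0,0],
    [0,0,0],
    [0,0,0],
    [0,0,0],
    [0,0,0],
    [0,0,0],
    [0,0,0],
    [0,0,0],
    [0,0,0],
    [0,0,0],
    [0,0,0],
    [0,0,0],
  ],
  delta_pos=[
    [0,0,0],
    [-0.032,-0.019,0],
    [-0.032,-0.019,0],
    [-0.032,-0.019,0],
    [-0.032,-0.019,0],
    [-0.032,-0.019,0],
    [-0.032,-0.019,0],
    [-0.032,-0.019,0],
    [-0.032,-0.019,0],
    [-0.032,-0.019,0],
    [-0.032,-0.019,0],
    [-0.032,-0.019,0],
    [-0.032,-0.019,0],
    [-0.032,-0.019,0],
    [-0.032,-0.019,0],
    [-0.032,-0.019,0],
    [-0.032,-0.019,0],
    [0,0,0],
    [0,0,0],
  ],
  gripper=[0.0854,0.0854,0.0854,0.0854,0.0854,0.0854,0.0854,0.0854,0.0854,0.0854,0.0854,0.0854,0.0854,0.0854,0.0854,0.0854,0.0854,0.0854,0.0854],
)

```text
time: 1.68
tool_pos: [0.5764, 0.2153, 0.2305]
tcp_rot: [-0.453, -3.107, 0.001]
wrist_force: [-0.3, 0.1, -0.0]
width: 0.998
grip_force: 0.0
```

Run:
```python
from h import *
import cv2,json
s=read_state();im=vision.read_camera("wrist");cv2.imwrite("pics/w1.png",im[:,:,::-1])
json.dump({k:np.array(s[k]).tolist() for k in('tool_pos','tcp_rot')},open("w1.json","w"))
print(s['tool_pos'],Ro.from_rotvec(s['tcp_rot']).as_matrix().round(4),s['q'],s['time'])
cv2.imwrite("pics/w1b.png",cv2.convertScaleAbs(cv2.resize(im[:,:,::-1],(800,600),interpolation=cv2.INTER_CUBIC),alpha=1.4))
```

```text
[0.5764225  0.2153407  0.23047961] [[-9.584e-01  2.855e-01 -1.400e-03]
 [ 2.855e-01  9.584e-01 -3.000e-04]
 [ 1.200e-03 -7.000e-04 -1.000e+00]] [ 3.16979269e-01  1.53620874e-01  1.73746343e+00  1.30574906e-04
  1.25189689e+00 -9.64291044e-01] 1.6833
```

View pics/w1b.png

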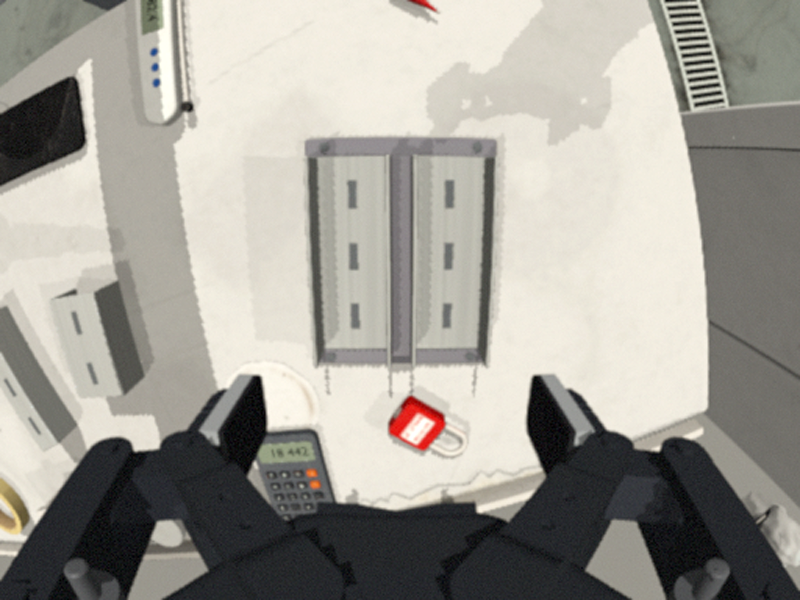

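The wrist view shows the cradle's slots at (352,194), (353,256), (355,315) on the left and (449,194), (449,256), (447,316) on the right. The inner legs are near columns 389 and 413.

Run:
```python
from h import *
import json,cv2
s=json.load(open("w1.json"));k=512/800
im=cv2.imread("pics/w1.png",0).astype(float)
def ref(u,v):
    u=(u+.5)*k-.5;v=(v+.5)*k-.5
    x0,y0=int(round(u))-6,int(round(v))-11;p=im[y0:y0+23,x0:x0+13];w=np.clip(np.percentile(p,60)-25-p,0,None)
    Y,X=np.mgrid[:23,:13];return x0+(w*X).sum()/w.sum(),y0+(w*Y).sum()/w.sum()
l=[(352,194),(353,256),(355,315),(449,194),(449,256),(447,316)]
uv=[ref(*a) for a in l];print(np.round(np.array(uv)/k,1).tolist())
X=np.array([wray(a,.009,s) for a in uv]);print(X.round(4))
print("centre",X.mean(0).round(4))
for i in(0,3):
    d=X[i+2]-X[i];print(np.hypot(*d[:2]),np.degrees(np.arctan2(d[1],d[0])))
d=X[3:].mean(0)-X[:3].mean(0);print(np.hypot(*d[:2]),np.degrees(np.arctan2(d[1],d[0]))-90)
# leg top mids (z .05)
for a,b in(((389,155),(413,155)),((389.5,362),(412.5,362))):
    print(((wray(((a[0]+.5)*k-.5,(a[1]+.5)*k-.5),.05,s)+wray(((b[0]+.5)*k-.5,(b[1]+.5)*k-.5),.05,s))/2).round(4))
```

```text
[[351.5, 193.5], [352.9, 256.4], [354.5, 315.4], [448.8, 193.3], [447.7, 255.5], [446.0, 314.7]]
[[0.5179 0.1952 0.009 ]
 [0.5661 0.1811 0.009 ]
 [0.6137 0.1671 0.009 ]
 [0.5393 0.2679 0.009 ]
 [0.587  0.2539 0.009 ]
 [0.6347 0.2398 0.009 ]]
centre [0.5765 0.2175 0.009 ]
0.09980253768366168 -16.336866262099342
0.09940386511246406 -16.42530118554644
0.07572430160547622 -16.143216033256707
[0.5009 0.2398 0.05  ]
[0.6469 0.1968 0.05  ]
```

>>> jog_arm(
  turn=[
    [0,0,0],
    [0,0,0],
    [0,0,0],
    [0,0,0],
    [0,0,0],
    [0,0,0],
    [0,0,0],
    [0,0,0],
    [0,0,0],
    [0,0,0],
    [0,0,0],
    [0,0,0],
    [0,0,0],
    [0,0,0],
    [0,0,0],
    [0,0,0],
    [0,0,0],
  ],
  delta_pos=[
    [-0.0066,-0.0372,0],
    [-0.0066,-0.0372,0],
    [-0.0066,-0.0372,0],
    [-0.0066,-0.0372,0],
    [-0.0066,-0.0372,0],
    [-0.0066,-0.0372,0],
    [-0.0066,-0.0372,0],
    [-0.0066,-0.0372,0],
    [-0.0066,-0.0372,0],
    [-0.0066,-0.0372,0],
    [-0.0066,-0.0372,0],
    [-0.0066,-0.0372,0],
    [-0.0066,-0.0372,0],
    [-0.0066,-0.0372,0],
    [-0.0066,-0.0372,0],
    [0,0,0],
    [0,0,0],
  ],
  gripper=[0.0854,0.0854,0.0854,0.0854,0.0854,0.0854,0.0854,0.0854,0.0854,0.0854,0.0854,0.0854,0.0854,0.0854,0.0854,0.0854,0.0854],
)

```text
time: 3.15
tool_pos: [0.5132, -0.3462, 0.2308]
tcp_rot: [-0.45, -3.109, -0.002]
wrist_force: [0.0, 0.0, -1.4]
width: 1.0
grip_force: 0.0
```

Run:
```python
from h import *
import cv2,json
s=read_state();im=vision.read_camera("wrist");cv2.imwrite("pics/w2.png",im[:,:,::-1])
json.dump({k:np.array(s[k]).tolist() for k in('tool_pos','tcp_rot')},open("w2.json","w"))
print(s['tool_pos'],Ro.from_rotvec(s['tcp_rot']).as_matrix().round(4),s['q'],s['time'])
cv2.imwrite("pics/w2b.png",cv2.convertScaleAbs(cv2.resize(im[:,:,::-1],(800,600),interpolation=cv2.INTER_CUBIC),alpha=1.2))
```

```text
[ 0.51315105 -0.3461511   0.2308152 ] [[-9.590e-01  2.834e-01 -5.000e-04]
 [ 2.834e-01  9.590e-01  1.100e-03]
 [ 8.000e-04  9.000e-04 -1.000e+00]] [-6.34000546e-01  1.60046383e-01  1.72945624e+00  5.90632186e-04
  1.25313963e+00 -1.91764701e+00] 3.15
```

View pics/w2b.png

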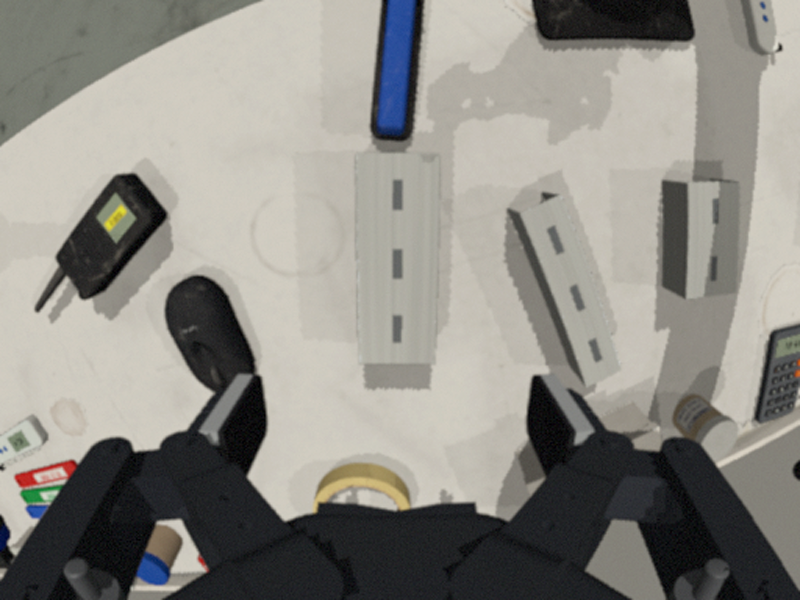

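The full-size channel's slots are at (398,194), (397,263), (397,328), with free space on both sides. The narrow channel stands clear to the right, at about column 510 and beyond.

Run:
```python
from h import *
import json
s=json.load(open("w2.json"));k=512/800
X=np.array([wray(((u+.5)*k-.5,(v+.5)*k-.5),.044,s) for u,v in((398,194),(397.5,263.5),(397,328.5))]);print(X.round(4),X.mean(0).round(4))
d=X[2]-X[0];print(np.hypot(*d[:2]),np.degrees(np.arctan2(d[1],d[0])))
W=Ro.from_rotvec(s['tcp_rot']).as_matrix()
m=X.mean(0);m[2]=.008;print("tool delta",(W.T@(m-s['tool_pos'])).round(4))
```

```text
[[ 0.4635 -0.3313  0.044 ]
 [ 0.5115 -0.3458  0.044 ]
 [ 0.5592 -0.3602  0.044 ]] [ 0.5114 -0.3458  0.044 ]
0.09997533425194553 -16.789325771415953
tool delta [ 0.0016 -0.0003  0.2228]
```

>>> jog_arm(
  turn=[
    [0,0,0.005],
    [0,0,0],
    [0,0,0],
    [0,0,0],
    [0,0,0],
    [0,0,0],
    [0,0,0],
    [0,0,0],
    [0,0,0],
    [0,0,0],
    [0,0,0],
  ],
  delta_pos=[
    [0.0016,0,0.033],
    [0,0,0.033],
    [0,0,0.033],
    [0,0,0.033],
    [0,0,0.033],
    [0,0,0.015],
    [0,0,0.015],
    [0,0,0.014],
    [0,0,0.014],
    [0,0,0],
    [0,0,0],
  ],
  gripper=[0.0854,0.0854,0.0854,0.0854,0.0854,0.0854,0.0854,0.0854,0.0854,0.0854,0.0854],
  grip_force=60,
)

```text
time: 4.12
tool_pos: [0.5116, -0.3444, 0.0077]
tcp_rot: [-0.453, -3.107, -0.001]
wrist_force: [0.2, 0.0, 0.8]
width: 0.996
grip_force: 0.0
```

>>> jog_arm(
  turn=[
    [0,0,0],
    [0,0,0],
    [0,0,0],
    [0,0,0],
    [0,0,0],
    [0,0,0],
    [0,0,0],
    [0,0,0],
  ],
  delta_pos=[
    [0,0,0],
    [0,0,0],
    [0,0,0],
    [0,0,0],
    [0,0,0],
    [0,0,0],
    [0,0,0],
    [0,0,0],
  ],
  gripper=[0.05,0.05,0.05,0.05,0.05,0.05,0.05,0.05],
  grip_force=60,
)

```text
time: 4.78
tool_pos: [0.5131, -0.3466, 0.0101]
tcp_rot: [0.455, 3.106, -0.002]
wrist_force: [0.4, 0.7, 5.8]
width: 0.693
grip_force: 66.5
```

>>> jog_arm(
  turn=[
    [0,0,0],
    [0,0,0],
    [0,0,0],
    [0,0,0],
    [0,0,0],
    [0,0,0],
    [0,0,0],
    [0,0,0],
  ],
  delta_pos=[
    [0,0,-0.01],
    [0,0,-0.02],
    [0,0,-0.025],
    [0,0,-0.025],
    [0,0,-0.03],
    [0,0,-0.03],
    [0,0,0],
    [0,0,0],
  ],
  gripper=[0.05,0.05,0.05,0.05,0.05,0.05,0.05,0.05],
)

```text
time: 5.45
tool_pos: [0.5129, -0.3466, 0.1508]
tcp_rot: [0.455, 3.104, -0.004]
wrist_force: [-0.1, -0.3, -4.0]
width: 0.693
grip_force: 65.8
```

Run:
```python
from h import *
import cv2,json
s=read_state();im=vision.read_camera("wrist")
print(s['tool_pos'],s['wrist_force'],s['width'],s['grip_force'],s['time'])
cv2.imwrite("pics/w3b.png",cv2.convertScaleAbs(cv2.resize(im[:,:,::-1],(800,600),interpolation=cv2.INTER_CUBIC),alpha=1.2))
W=Ro.from_rotvec(s['tcp_rot']).as_matrix();print(W.round(4))
print((W.T@(np.array([.5765,.2175,s['tool_pos'][2]])-s['tool_pos'])).round(4))
```

```text
[ 0.51287512 -0.34662239  0.1507984 ] [-0.14356896 -0.26592409 -4.0443183 ] 0.6934250739829014 65.83176612854004 5.45
[[-0.958   0.2869  0.0037]
 [ 0.2869  0.958  -0.0029]
 [-0.0044 -0.0017 -1.    ]]
[ 0.1009  0.5587 -0.0014]
```

View pics/w3b.png

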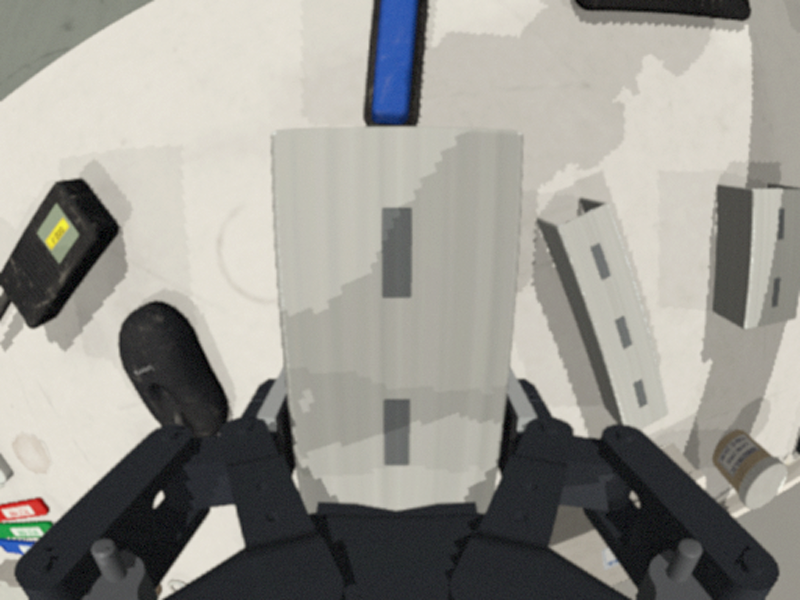

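The channel is held level and square between the pads. Its first slot is at (397,253) and its middle slot at (397,432), so I can compute the offset of its centre in the grip.

Run:
```python
from h import *
s=dict(tool_pos=np.zeros(3),tcp_rot=np.zeros(3));k=512/800
for z in(-.034,-.032):
  for u,v in((397,253),(397,432.5),(273,131),(522,128)): print((u,v),wray(((u+.5)*k-.5,(v+.5)*k-.5),z,s).round(4))
```

```text
(397, 253) [ 0.051  -0.0011 -0.034 ]
(397, 432.5) [ 0.0018 -0.001  -0.034 ]
(273, 131) [ 0.0804 -0.03   -0.034 ]
(522, 128) [ 0.0812  0.028  -0.034 ]
(397, 253) [ 0.0506 -0.0011 -0.032 ]
(397, 432.5) [ 0.0005 -0.001  -0.032 ]
(273, 131) [ 0.0806 -0.0305 -0.032 ]
(522, 128) [ 0.0814  0.0285 -0.032 ]
```

>>> jog_arm(
  turn=[
    [0,0,0],
    [0,0,0],
    [0,0,0],
    [0,0,0],
    [0,0,0],
    [0,0,0],
    [0,0,0],
    [0,0,0],
    [0,0,0],
    [0,0,0],
    [0,0,0],
    [0,0,0],
    [0,0,0],
    [0,0,0],
    [0,0,0],
    [0,0,0],
    [0,0,0],
    [0,0,-0.006],
    [0,0,0],
    [0,0,0],
  ],
  delta_pos=[
    [0.003,0.016,0],
    [0.006,0.033,0],
    [0.006,0.034,0],
    [0.006,0.034,0],
    [0.006,0.034,0],
    [0.006,0.034,0],
    [0.006,0.034,0],
    [0.006,0.034,0],
    [0.006,0.034,0],
    [0.006,0.034,0],
    [0.006,0.034,0],
    [0.006,0.034,0],
    [0.006,0.034,0],
    [0.006,0.034,0],
    [0.006,0.034,0],
    [0.006,0.034,0],
    [0.006,0.033,0],
    [0,0,0],
    [0,0,0],
    [0,0,0],
  ],
  gripper=[0.05,0.05,0.05,0.05,0.05,0.05,0.05,0.05,0.05,0.05,0.05,0.05,0.05,0.05,0.05,0.05,0.05,0.05,0.05,0.05],
)

```text
time: 7.17
tool_pos: [0.5748, 0.217, 0.1458]
tcp_rot: [-0.443, -3.106, 0.004]
wrist_force: [-0.9, -0.9, -2.5]
width: 0.694
grip_force: 66.0
```

Run:
```python
from h import *
s=read_state();W=Ro.from_rotvec(s['tcp_rot']).as_matrix();print(W.round(4),s['tool_pos'],s['wrist_force'],s['width'])
print((W.T@(np.array([.5765,.2175,.0191])-s['tool_pos'])).round(4))
```

```text
[[-0.96    0.2799 -0.0045]
 [ 0.2799  0.96   -0.002 ]
 [ 0.0038 -0.0032 -1.    ]] [0.57479027 0.2170271  0.14575007] [-0.86212925 -0.94918894 -2.46130653] 0.6939351827783785
[-0.002   0.0013  0.1266]
```

>>> jog_arm(
  turn=[
    [0,0,0],
    [0,0,0],
    [0,0,0],
    [0,0,0],
    [0,0,0],
    [0,0,0],
    [0,0,0],
    [0,0,0],
    [0,0,0],
    [0,0,0],
  ],
  delta_pos=[
    [-0.0025,0.0015,0.01],
    [0,0,0.02],
    [0,0,0.02],
    [0,0,0.02],
    [0,0,0.015],
    [0,0,0.01],
    [0,0,0.01],
    [0,0,0.006],
    [0,0,0],
    [0,0,0],
  ],
  gripper=[0.05,0.05,0.05,0.05,0.05,0.05,0.05,0.05,0.05,0.05],
)

```text
time: 8.0
tool_pos: [0.58, 0.2179, 0.0374]
tcp_rot: [0.446, 3.11, 0.0]
wrist_force: [0.1, -0.2, -2.1]
width: 0.696
grip_force: 66.0
```

Run:
```python
from h import *
import cv2
s=read_state();W=Ro.from_rotvec(s['tcp_rot']).as_matrix();print(s['tool_pos'],s['wrist_force'],s['torque'])
print((W.T@(np.array([.5765,.2175,.0191])-s['tool_pos'])).round(4))
im=vision.read_camera("wrist");cv2.imwrite("pics/w4b.png",cv2.convertScaleAbs(cv2.resize(im[:,:,::-1],(800,600),interpolation=cv2.INTER_CUBIC),alpha=1.2))
```

```text
[0.57995871 0.21787144 0.03736827] [ 0.05365565 -0.21708204 -2.10995186] [-0.0052444 -0.0073496  0.0290259]
[ 0.0032 -0.0013  0.0183]
```

View pics/w4b.png

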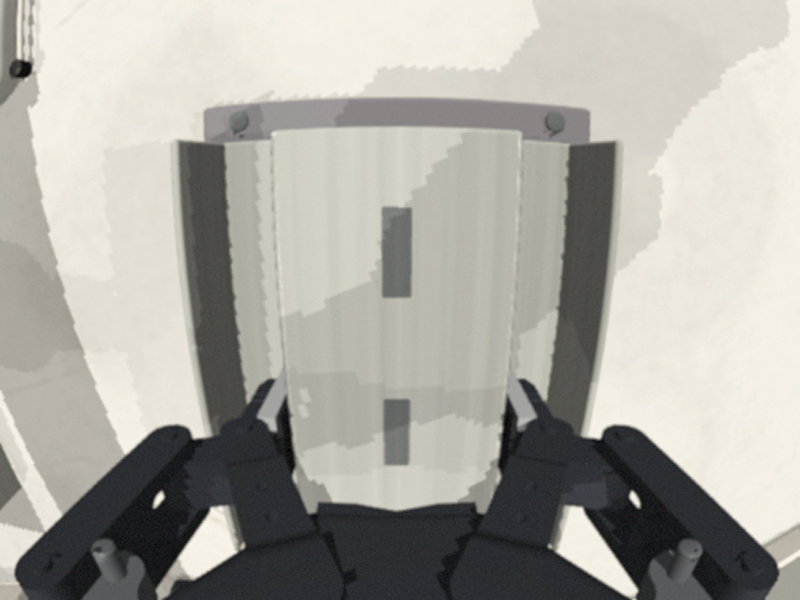

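The legs are well inside the troughs, with about equal gaps left and right. I'll make the 2 mm end correction and then seat it slowly.

>>> jog_arm(
  turn=[
    [0,0,0],
    [0,0,0],
    [0,0,0],
    [0,0,0],
    [0,0,0],
    [0,0,0],
    [0,0,0],
  ],
  delta_pos=[
    [0.0022,0,0.004],
    [0,0,0.004],
    [0,0,0.004],
    [0,0,0.002],
    [0,0,0.002],
    [0,0,0],
    [0,0,0],
  ],
  gripper=[0.05,0.05,0.05,0.05,0.05,0.05,0.05],
)

```text
time: 8.63
tool_pos: [0.5775, 0.2187, 0.0211]
tcp_rot: [-0.446, -3.109, 0.0]
wrist_force: [0.6, 0.5, -1.8]
width: 0.687
grip_force: 66.0
```

>>> jog_arm(
  turn=[
    [0,0,0],
    [0,0,0],
    [0,0,0],
    [0,0,0],
  ],
  delta_pos=[
    [0,0,0.001],
    [0,0,0.001],
    [0,0,0],
    [0,0,0],
  ],
  gripper=[0.05,0.05,0.05,0.05],
)

```text
time: 8.97
tool_pos: [0.5777, 0.2187, 0.0194]
tcp_rot: [0.446, 3.11, 0.0]
wrist_force: [0.4, 0.2, -2.6]
width: 0.691
grip_force: 66.0
```

>>> jog_arm(
  turn=[
    [0,0,0],
    [0,0,0],
    [0,0,0],
  ],
  delta_pos=[
    [0,0,0.0008],
    [0,0,0],
    [0,0,0],
  ],
  gripper=[0.05,0.05,0.05],
)

```text
time: 9.22
tool_pos: [0.5778, 0.2187, 0.0192]
tcp_rot: [0.446, 3.11, 0.0]
wrist_force: [-2.6, -1.1, 3.6]
width: 0.697
grip_force: 66.6
```

>>> jog_arm(
  turn=[
    [0,0,0],
    [0,0,0],
    [0,0,0],
  ],
  delta_pos=[
    [0,0,0.0008],
    [0,0,0],
    [0,0,0],
  ],
  gripper=[0.05,0.05,0.05],
)

```text
time: 9.47
tool_pos: [0.5778, 0.2187, 0.0191]
tcp_rot: [0.446, 3.11, -0.0]
wrist_force: [-4.3, -0.4, 8.2]
width: 0.691
grip_force: 67.4
```

It stopped at the expected height with contact force rising, so it is seated. Now I'll release and rise.

>>> jog_arm(
  turn=[
    [0,0,0],
    [0,0,0],
    [0,0,0],
    [0,0,0],
    [0,0,0],
    [0,0,0],
  ],
  delta_pos=[
    [0,0,0],
    [0,0,0],
    [0,0,0],
    [0,0,0],
    [0,0,0],
    [0,0,0],
  ],
  gripper=[0.08,0.08,0.08,0.08,0.08,0.08],
)

```text
time: 9.97
tool_pos: [0.5776, 0.2186, 0.0175]
tcp_rot: [-0.446, -3.11, 0.0]
wrist_force: [0.4, -0.4, 0.3]
width: 0.938
grip_force: 0.0
```

>>> jog_arm(
  turn=[
    [0,0,0],
    [0,0,0],
    [0,0,0],
    [0,0,0],
    [0,0,0],
    [0,0,0],
    [0,0,0],
    [0,0,0],
    [0,0,0],
    [0,0,0],
  ],
  delta_pos=[
    [0,0,-0.01],
    [0,0,-0.02],
    [0,0,-0.025],
    [0,0,-0.03],
    [0,0,-0.03],
    [0,0,-0.03],
    [0,0,-0.03],
    [0,0,-0.03],
    [0,0,0],
    [0,0,0],
  ],
  gripper=[0.08,0.08,0.08,0.08,0.08,0.08,0.08,0.08,0.08,0.08],
)

```text
time: 10.8
tool_pos: [0.5795, 0.2193, 0.2267]
tcp_rot: [0.445, 3.104, 0.005]
wrist_force: [-0.4, 0.2, -1.2]
width: 0.937
grip_force: 0.0
```

Run:
```python
from h import *
import cv2,json
s=read_state();im=vision.read_camera("wrist");print(s['tool_pos'],s['wrist_force'],s['time'])
json.dump({k:np.array(s[k]).tolist() for k in('tool_pos','tcp_rot')},open("w5.json","w"))
cv2.imwrite("pics/w5b.png",cv2.convertScaleAbs(cv2.resize(im[:,:,::-1],(800,600),interpolation=cv2.INTER_CUBIC),alpha=1.2))
```

```text
[0.57946103 0.21928162 0.22671747] [-0.44452791  0.19027523 -1.20085689] 10.8
```

View pics/w5b.png

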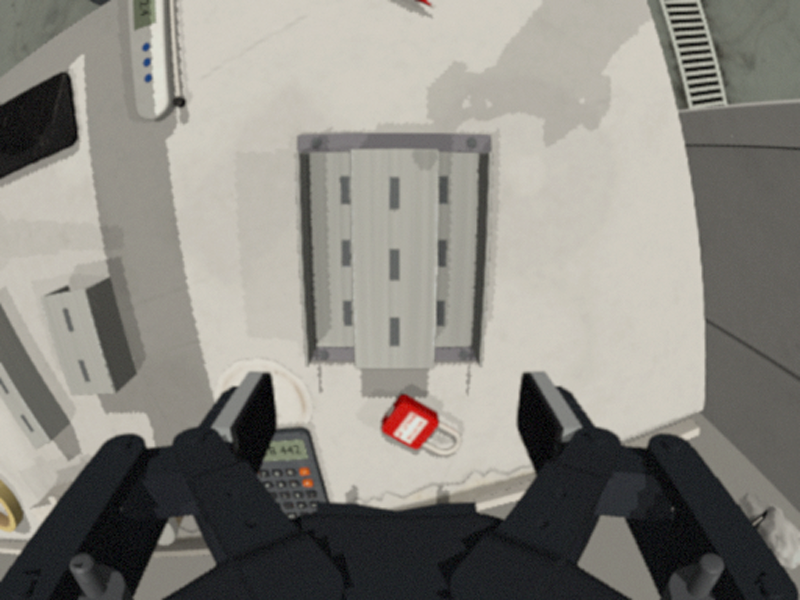

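The channel straddles both inner legs, with its slots at (394,193), (394,264), (394,331). I'll check those numbers.

Run:
```python
from h import *
import json
s=json.load(open("w5.json"));k=512/800
f=lambda u,v,z:wray(((u+.5)*k-.5,(v+.5)*k-.5),z,s)
X=np.array([f(u,v,.053) for u,v in((394,193),(394.3,264),(394.5,331.5))])
m=X.mean(0)-np.array([.5765,.2175,.053]);a=np.radians(-16.3)
d=X[2]-X[0];print(X.mean(0).round(4),np.hypot(*d[:2]),np.degrees(np.arctan2(d[1],d[0])))
print("along",m[0]*np.cos(a)+m[1]*np.sin(a),"lat",-m[0]*np.sin(a)+m[1]*np.cos(a))
Y=np.array([f(346,253,.009),f(442,253,.009)]);print("floor mid now",Y.mean(0),Y)
```

```text
[0.5763 0.2182 0.053 ] 0.09910755863786988 -16.119091460327958
along -0.00043747604865051223 lat 0.000635419527266931
floor mid now [0.57659523 0.21790864 0.009     ] [[0.56595329 0.18157708 0.009     ]
 [0.58723717 0.25424021 0.009     ]]
```

It is within 1 mm and 0.3° of the target, so I'm handing it in.

```bash
python3 -c "
from workcell import ticket
print(ticket.finish_job())"
```

```text
the job is handed in; nothing more can be done
None
```

The full-size channel is nested over the two cradle channels, fully seated and released, within about 1 mm and 0.3° of the target by the last wrist-camera check; the short and narrow channels were not touched, and the job was handed in at about 11 s.

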